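Hold a power supply pressed against a sprung stop while it is strapped down

TASK

Pick up the black power brick and lay it flat on the grey fixture bed, lengthwise and centred between the two white lines, then slide it end-on against the sprung pad until the black pointer stands in the green zone of the scale, never letting it reach the red. Keep it pressed there with the gripper, steadily and square to the pad, so that a colleague can screw the strap over it: finish while still holding, without letting go. Leave the other things on the bench where they are.

Things in the scene. Friction and masses are not known exactly. Their poses are not given: they have to be found in the camera images.
- brick: the black power brick, a plain box 58 (its x) x 124 (its y, long) x 34 mm high, about 0.42 kg (0.3 to 0.55). Origin at the centre of its underside, z up. Either end may face the pad. Grip it across the 58 mm, at the middle of its length, from above
- fixture: fixed grey metal bed plate, 300 x 130 x 12 mm, with a blue spring housing at one end. Origin on the bench surface, midway between the white lines; +x is the pressing direction, toward pad and housing; z up. The bed spans x = -135 to 165 mm, its top is at z = 12 mm. Housing: x = 117 to 163, y = -40 to 40, top at z = 46 mm; only it and the pad stand up from the bed
- lane (a point): point on the bed's top, 12 mm straight above the fixture's origin, same axes. Two white lines on the bed, parallel to x at y = -37 and +37 mm, run from x = -120 to +50 mm
- pad_face (a point): centre of the sprung pad's pressing face; it moves with the pad. The pad is an upright rubber-faced steel plate, 76 mm wide, 30 mm high and 11 mm thick; its face looks along the fixture's -x and at rest stands at fixture x = 80 mm, z = 30 mm (its lower edge 3 mm above the bed)
- stop (a joint): how far the pad is pushed back along the fixture's +x, m: 0 at rest, 0.026 end of travel. The push needed is 2.1 N at 0 and grows 0.7 N per mm (9 N at 10 mm); it springs back when let go. The black cross-bar pointer on the housing moves with it: over the scale's green zone from 0.006 to 0.014, over the red from 0.019 on
- beaker_small: small clear beaker, 54 mm across, 66 mm tall. Bystander: leave it. Origin at the centre of its underside
- sample_1: small sample bottle with a black cap, 28 mm across, 73 mm tall. Bystander: leave it. Origin at the centre of its underside
- sample_2: small sample bottle with a black cap, 28 mm across, 73 mm tall. Bystander: leave it. Origin at the centre of its underside
- sample_3: small sample bottle with a red cap, 28 mm across, 73 mm tall. Bystander: leave it. Origin at the centre of its underside
- tape_masking: roll of cream masking tape lying flat, 97 mm across, 25 mm high. Bystander: leave it. Origin at the centre of its underside
- petri_dish: clear round dish, 46 mm across, 12 mm high. Bystander: leave it. Origin at the centre of its underside
Not all that is in view belongs to the job. Of the things shaped like the brick, the black one is meant.

How it is judged:
By the outcome, as a careful person would: the job done as asked, in the order asked, and still so for the second after the job is handed in, while the arm keeps its last pose, push and grip.
It also fails if it takes over 45 s, if anything falls off the work surface, if the arm or the gripper's body presses on something with over 40 N, if the wrist force passes 120 N, or if a joint passes its speed limit or range.

ROBOT

A 6-joint arm with a two-finger parallel gripper is mounted at the origin on a cart in front of the work surface, level with it; the furniture and walls round the work are solid. World frame = base frame: x ahead of the robot, y to its left, z up, the work surface at z = 0. Lengths are in m, angles in rad, forces in N, time in s.
With the tool pointing down it reaches from about 0.275 to 0.975 m from the base axis. Payload 8.4 kg.
Tool frame: the origin (TCP) lies on the centre line of the jaws, within the pads' length; the fingertips stand 19 mm ahead of it and the grasp point (between the pads) is the TCP (manip.tip_reach is the distance from the TCP to the fingertips, in m); z points along the fingers, y is the line along which they close (so a half turn about z gives the same grasp; the last joint's range is limited). The gripper opens to 92 mm and grips with 3 to 60 N. Pads are 20 mm wide; open, the fingers measure 128 mm over their backs; the gripper's body (75 mm by 189 mm) begins 69 mm behind the grasp point.
Start: joints at [-1.115, 0.353, 1.633, -0, 1.155, -0.002], TCP at [0.276, -0.561, 0.234] pointing down, gripper open.
Joint ranges: [-2.63, 2.63], [-0.92, 2.1], [0.06, 2.66], [-1.3, 4.44], [0, 2.69], [-3.02, 3.02]. Speed limits (rad/s): [2.22, 2.22, 2.79, 3.14, 3.14, 3.14].

INTERFACE

Orientations are given as a 3x3 rotation matrix whose columns are the frame's x, y, z axes.
In Python, from workcell import readout, optics, workorder, finder, manip gives the robot as it stands.
- The arm moves only by the tool play_rows, never from a script. Its argument "moves" is one flat list of numbers, 6 for each row, row after row: the shift along the tool's x, y, z in cm, then the turn, a rotation vector about the tool's x, y, z in degrees. A call has 1 to 8 rows; each row shifts and turns the commanded pose from where the row before left it, along the tool's axes as they then stand; what a row does not reach is not made up. A row lasts 1/8 s, in which the tool goes at most 62.5 mm and 10.7 degrees, less where a joint would pass 70% of its speed; a pose out of reach is approached as far as the arm can. A call with a gripper value outside its range is refused whole. "gripper" is the opening, from 0 (shut) to 1 (fully open), set as the call begins (left out, the last holds). The fingers move at their own pace and stop on an object; "force" is the grip in N (left out, the last holds). Time passes only in rows, so rows that do not move let the fingers close. It gives the time, the measured TCP pose, the force, the opening and the grip force at its end, in the units of the state.
- readout.state(): the state, without advancing time (a new reading comes with each control period).
- optics.grab_frame(name): name is "side" or "top" or "wrist"; returns a dict with "frame" (420x560x3 uint8, blue, green, red), "K" (3x3 intrinsics, pixels), "pose" (4x4, takes a point from camera to world coordinates). Camera axes: x right, y up, looking along -z (the intrinsics and any distortion apply to the point x, -y, -z); pixel columns grow to the right and rows downward; lengths in m; the calibration is good to about 2 mm. The wrist camera is an equidistant fisheye: a pixel r from the principal point sees the ray r / f radians off the axis. A picture is of the moment at which its call begins. There is no depth.
- workorder.sign_off(): hands the job in; it is judged then, once.
Trained networks look in the newest picture that a camera, given by its name, has taken for a name from the list of things; names that differ only in an ending like _2 or _b are one class to them, and where a whole thing is asked for, a point or a joint stands for the part that bears it (a point fixed in the world has none). Each returns a list of dicts, best first, with "score" (0 to 1); they miss things now and then, are a little off and sometimes report something else, mostly with a low value. They report only what shows in the picture. A call takes as long as a camera call. They do not tell look-alikes from the thing itself.
- finder.boxes_of(thing, camera): "point" ([column, row] in pixels, amid what is visible of it).
The state is a dict: "time_s": time; "joint_positions": joint angles; "joint_velocities": joint speeds; "effort": joint torques, N m; "eef_pos": TCP position; "tcp_rot": TCP orientation; "ft_force": force on the tool from outside, world axes, zero at the start; "torque": the same for the moment, N m; "width": finger opening in m; "grasp_force": force on a finger pad.
Only numpy, scipy, OpenCV 4.12 (cv2) and the standard library are available. Lean on these libraries where they do the work, as an engineer would, in place of code of your own. Each camera call takes 0.05 s, during which the arm holds its last target. There are 200 camera calls.

## Working session

There is one attempt and no reset: what is moved stays moved. The work goes in short steps, Python scripts to look and compute and a tool call to move; the robot and the scene stay as the last step left them, time stands still between calls to the robot, and variables do not carry over. Pictures are saved under pics/ and viewed, at most 10 in all, crops included, and the job is handed in when it is done.

Besides the shell and the picture viewer there is one more tool, called after "Request:" by a JSON object that holds its "api" and its "payload". play_rows: Moves the arm, as the interface text tells. Its arguments: {"type":"object","properties":{"moves":{"type":"array","items":{"type":"number"}},"gripper":{"type":"number"},"force":{"type":"number"}},"required":["moves"]}

```bash
mkdir -p pics; cat > h.py <<'E'
from workcell import readout, optics, workorder, finder, manip
import numpy as np, cv2
def ray(f,px):
    K=np.array(f["K"]);P=np.array(f["pose"])
    d=np.array([(px[0]-K[0,2])/K[0,0],-(px[1]-K[1,2])/K[1,1],-1.0])
    return P[:3,3],P[:3,:3]@d
def at_z(f,px,z):
    o,d=ray(f,px);return o+d*(z-o[2])/d[2]
def proj(f,p):
    P=np.array(f["pose"]);q=P[:3,:3].T@(np.array(p)-P[:3,3]);K=np.array(f["K"])
    return np.array([K[0,2]+K[0,0]*q[0]/-q[2],K[1,2]+K[1,1]*-q[1]/-q[2]])
E
python3 - <<'E'
from h import *
for c in("top","side"):
    f=optics.grab_frame(c);cv2.imwrite(f"pics/{c}0.png",f["frame"]);print(c,[k for k in f],np.round(f["K"],1).tolist(),np.round(f["pose"],3).tolist())
    for t in("brick","fixture","pad_face"):
        print(t,[(np.round(b["point"]).tolist(),round(b["score"],2)) for b in finder.boxes_of(t,c)][:4])
print(readout.state())
E
```

```text
top ['frame', 'K', 'pose'] [[399.9, 0.0, 289.7], [0.0, 399.9, 207.3], [0.0, 0.0, 1.0]] [[-0.001, 0.997, -0.072, 0.462], [-1.0, -0.003, -0.021, -0.153], [-0.022, 0.072, 0.997, 1.03], [0.0, 0.0, 0.0, 1.0]]
brick [([228.0, 248.0], 0.85), ([313.0, 260.0], 0.57)]
fixture [([411.0, 215.0], 0.95)]
pad_face [([434.0, 195.0], 0.8)]
side ['frame', 'K', 'pose'] [[449.0, 0.0, 281.0], [0.0, 449.0, 203.7], [0.0, 0.0, 1.0]] [[0.96, -0.171, 0.223, 0.791], [0.281, 0.561, -0.779, -0.939], [0.008, 0.81, 0.586, 0.668], [0.0, 0.0, 0.0, 1.0]]
brick [([211.0, 222.0], 0.71), ([252.0, 182.0], 0.69)]
fixture [([216.0, 326.0], 0.98)]
pad_face [([222.0, 335.0], 0.96)]
{'time_s': 0.4, 'joint_positions': array([-1.11539088e+00,  3.53088872e-01,  1.63348575e+00,  1.23169799e-05,
        1.15516704e+00, -2.39225686e-03]), 'joint_velocities': array([-0.00047126, -0.00296961, -0.00040491,  0.00083482,  0.00152798,
        0.00127195]), 'effort': array([-8.45715886e-05, -5.93168557e+01, -3.34157753e+01,  6.97065680e-02,
        1.82762247e-02, -7.01862768e-05]), 'eef_pos': array([ 0.27622253, -0.56060032,  0.23349068]), 'tcp_rot': array([[ 8.97030227e-01,  4.41969194e-01, -5.54161764e-05],
       [ 4.41969198e-01, -8.97030216e-01,  1.38774400e-04],
       [ 1.16240252e-05, -1.48977075e-04, -9.99999989e-01]]), 'ft_force': array([-0.2277206 ,  0.51249605, -0.50552812]), 'torque': array([-0.00618794,  0.05055027, -0.01122145]), 'grasp_force': 0.0, 'width': 0.09193404528836673}
```

View pics/top0.png

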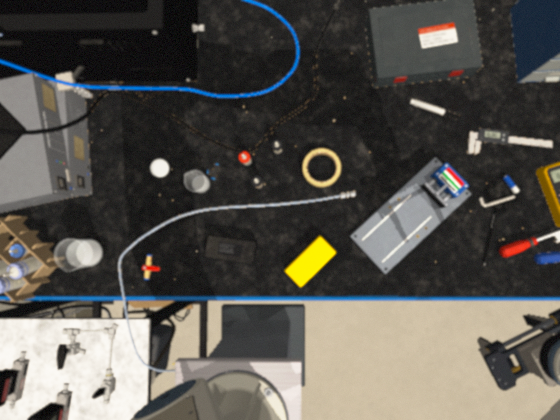

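View pics/side0.png

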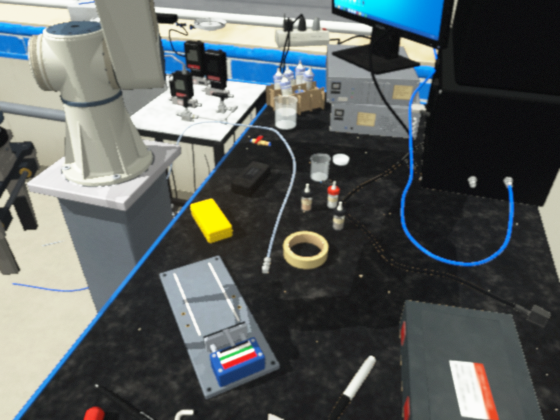

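The black thing at top (231,248) / side (251,179) and the yellow one at top (310,261) / side (211,221) are both shaped like the brick. The black one fits the description. I'll confirm it in a crop and measure the fixture at the same time.

```bash
python3 - <<'E'
from h import *
im=cv2.imread("pics/top0.png")
a=cv2.resize(im[225:270,195:265],(0,0),fx=5.6,fy=5.6,interpolation=cv2.INTER_CUBIC)
a=np.clip(a.astype(float)*2.2,0,255).astype(np.uint8)
b=cv2.resize(im[150:280,345:475],(400,400),interpolation=cv2.INTER_CUBIC)
c=np.zeros((400,800,3),np.uint8);c[:a.shape[0],:a.shape[1]]=a;c[:,400:]=b
cv2.imwrite("pics/crop.png",c)
E
```

```text
(no output)
```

View pics/crop.png

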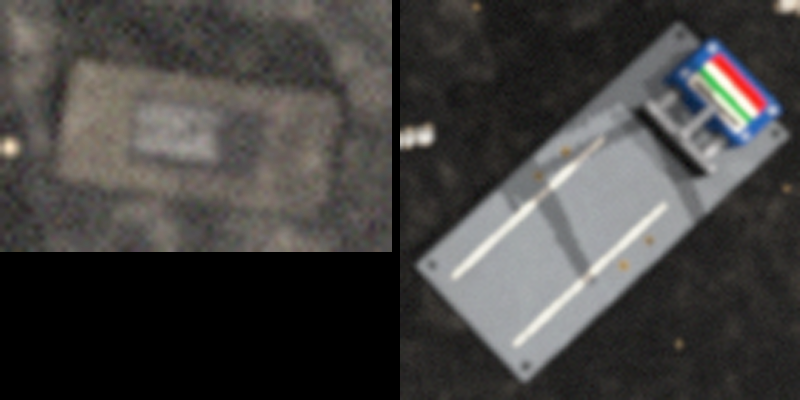

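The left crop shows the black brick with a grey label, top corners near (75,58), (338,95), (325,213), (62,178). The right crop shows the fixture with the line ends, the pad and the green/red scale clear. Next I fit both poses.

```bash
cat >> h.py <<'E'
from scipy.optimize import least_squares
def fit(obs,x0):
    """obs: list of (frame, projector, local pts Nx3, pixels Nx2); fits x,y,yaw"""
    def r(v):
        c,s=np.cos(v[2]),np.sin(v[2]);R=np.array([[c,-s,0],[s,c,0],[0,0,1]])
        return np.concatenate([(pr(f,R@p+[v[0],v[1],0])-q) for f,pr,P,Q in obs for p,q in zip(np.array(P,float),np.array(Q,float))])
    s=least_squares(r,x0,loss="soft_l1");return s.x,r(s.x).reshape(-1,2)
E
python3 - <<'E'
from h import *
f=optics.grab_frame("top")
B=np.array([(75,58),(338,95),(325,213),(62,178)])/5.6+[195,225]-.5
F=(np.array([(453,277),(603,140),(515,345),(667,204),(417,265),(526,382),(788,133),(680,20)])-[400,0])/(400/130)+[345,150]-.5
for p in B: print("brick",at_z(f,p,.034).round(4))
for p in F: print("fix",at_z(f,p,.012).round(4))
# brick image corners: TL(+y,+x)...; brick y axis ~ world y
x,r=fit([(f,proj,[(.029,.062,.034),(.029,-.062,.034),(-.029,-.062,.034),(-.029,.062,.034)],B)],[.35,0,0]);print(x,r.round(1).tolist())
L=[(-.12,.037,.012),(.05,.037,.012),(-.12,-.037,.012),(.05,-.037,.012),(-.135,.065,.012),(-.135,-.065,.012),(.165,-.065,.012),(.165,.065,.012)]
x,r=fit([(f,proj,L,F)],[.45,-.4,-.8]);print(x,np.degrees(x[2]),r.round(1).tolist())
print("bystanders")
for t in("beaker_small","sample_1","tape_masking","petri_dish"):
    for b in finder.boxes_of(t,"top"):
        if b["score"]>.4: print(t,at_z(f,b["point"],.03).round(3))
E
```

```text
brick [0.4658 0.0733 0.034 ]
brick [ 0.4493 -0.0443  0.034 ]
brick [ 0.3972 -0.0388  0.034 ]
brick [0.4127 0.0784 0.034 ]
fix [ 0.4536 -0.3126  0.012 ]
fix [ 0.5663 -0.4377  0.012 ]
fix [ 0.3981 -0.3623  0.012 ]
fix [ 0.5132 -0.4887  0.012 ]
fix [ 0.4635 -0.2832  0.012 ]
fix [ 0.3682 -0.3707  0.012 ]
fix [ 0.5715 -0.5892  0.012 ]
fix [ 0.6662 -0.5035  0.012 ]
[ 0.43121762  0.01725225 -0.13593645] [[-0.6, -1.0], [1.5, -0.9], [0.6, 1.3], [-1.7, 0.7]]
[ 0.50688145 -0.42590198 -0.82674888] -47.36922179771497 [[-0.0, 0.3], [-0.0, -0.7], [0.1, -0.1], [-0.4, -0.1], [-0.3, 0.1], [-0.0, 0.2], [0.8, 0.3], [-0.1, -0.1]]
bystanders
beaker_small [0.599 0.106 0.03 ]
sample_1 [ 0.687 -0.101  0.03 ]
sample_1 [ 0.673 -0.026  0.03 ]
tape_masking [ 0.61 -0.19  0.03]
petri_dish [0.63  0.195 0.03 ]
```

Request:
{"api": "play_rows", "payload": {"moves": [3.3,-3.75,0,0,0,0,3.3,-3.75,0,0,0,0,3.3,-3.75,0,0,0,0,3.3,-3.75,0,0,0,0,3.3,-3.75,0,0,0,0,3.3,-3.75,0,0,0,0], "gripper": 1}}

```text
time_s: 1.4
eef_pos: [0.3547, -0.2699, 0.2338]
tcp_rot: [[0.897, 0.442, 0.001], [0.442, -0.897, -0.0], [0.0, 0.001, -1.0]]
ft_force: [0.8, -0.5, -0.7]
width: 0.0924
grasp_force: 0.0
```

Request:
{"api": "play_rows", "payload": {"moves": [3.3,-3.75,0,0,0,0,3.3,-3.75,0,0,0,0,3.3,-3.75,0,0,0,0,3.3,-3.75,0,0,0,0,3.3,-3.75,0,0,0,0,3.3,-3.75,0,0,0,0]}}

```text
time_s: 2.15
eef_pos: [0.4329, 0.0197, 0.2339]
tcp_rot: [[0.897, 0.442, 0.001], [0.442, -0.897, -0.0], [0.001, 0.0, -1.0]]
ft_force: [0.7, -0.6, 0.1]
width: 0.0917
grasp_force: 0.0
```

Request:
{"api": "play_rows", "payload": {"moves": [0,0,0,0,0,-8,0,0,0,0,0,-8,0,0,0,0,0,-8,0,0,0,0,0,-8,0,0,0,0,0,-8,0,0,0,0,0,-8,0,0,0,0,0,-8,0,0,0,0,0,0]}}

```text
time_s: 3.15
eef_pos: [0.4326, 0.018, 0.2337]
tcp_rot: [[0.136, 0.991, 0.0], [0.991, -0.136, 0.0], [0.0, 0.0, -1.0]]
ft_force: [0.0, -0.4, -0.5]
width: 0.0921
grasp_force: 0.0
```

```bash
cat >> h.py <<'E'
def projw(f,p):
    P=np.array(f["pose"]);q=P[:3,:3].T@(np.array(p)-P[:3,3]);K=np.array(f["K"])
    x,y,z=q[0],-q[1],-q[2];rho=np.hypot(x,y);th=np.arctan2(rho,z)
    return np.array([K[0,2]+K[0,0]*th*x/rho,K[1,2]+K[1,1]*th*y/rho])
E
python3 - <<'E'
from h import *
s=readout.state();print(s["time_s"],s["eef_pos"].round(4),s["tcp_rot"].round(4).tolist(),s["ft_force"].round(1))
f=optics.grab_frame("wrist");print(np.round(f["K"],1).tolist())
c,q=np.cos(-.136),np.sin(-.136)
print([projw(f,[.4312+c*a-q*b,.0173+q*a+c*b,.034]).round().tolist() for a,b in((.029,.062),(.029,-.062),(-.029,-.062),(-.029,.062))])
im=f["frame"];cv2.imwrite("pics/w1raw.png",im)
cv2.imwrite("pics/w1.png",np.clip(cv2.resize(im,(800,600),interpolation=cv2.INTER_CUBIC).astype(float)*1.8,0,255))
E
```

```text
3.15 [0.4326 0.018  0.2337] [[0.1361, 0.9907, 0.0003], [0.9907, -0.1361, 0.0], [0.0, 0.0003, -1.0]] [ 0.  -0.4 -0.5]
[[325.2, 0.0, 280.4], [0.0, 325.2, 214.1], [0.0, 0.0, 1.0]]
[[307.0, 139.0], [305.0, 246.0], [255.0, 246.0], [253.0, 139.0]][ WARN:0@4.744] global loadsave.cpp:1063 imwrite_ Unsupported depth image for selected encoder is fallbacked to CV_8U.
```

View pics/w1.png

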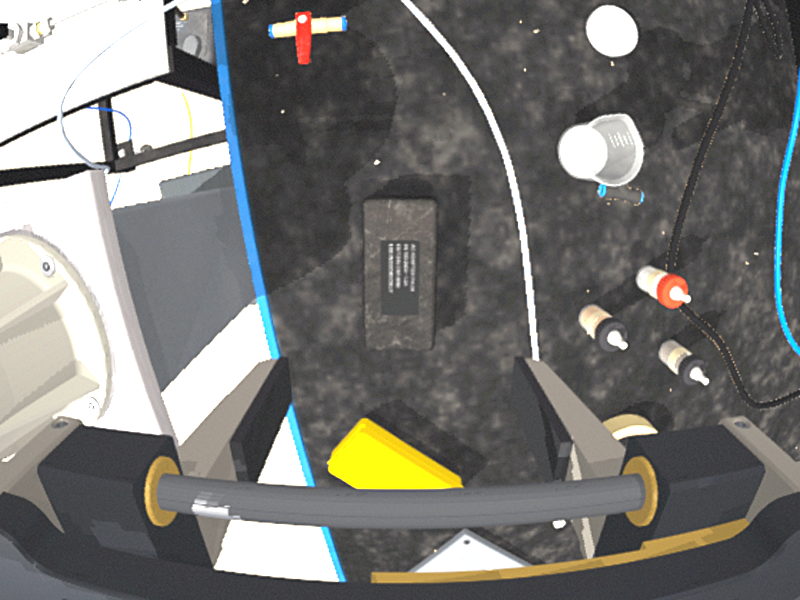

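The wrist picture shows the black brick's top corners near (365,198), (437,200), (434,349) and (366,346) in the 800-wide view. They are within 2 px of the prediction and square to the jaws. I'll descend and grip.

Request:
{"api": "play_rows", "payload": {"moves": [0.1,-0.1,4,0,0,0,0,0,4,0,0,0,0,0,4,0,0,0,0,0,4,0,0,0,0,0,2.4,0,0,0,0,0,1.5,0,0,0,0,0,1,0,0,0,0,0,0,0,0,0]}}

```text
time_s: 4.2
eef_pos: [0.4315, 0.0192, 0.0243]
tcp_rot: [[0.137, 0.991, -0.001], [0.991, -0.137, -0.0], [-0.0, -0.001, -1.0]]
ft_force: [-0.5, 0.7, 0.0]
width: 0.092
grasp_force: 0.0
```

Request:
{"api": "play_rows", "payload": {"moves": [0,0,0,0,0,0,0,0,0,0,0,0,0,0,0,0,0,0,0,0,0,0,0,0,0,0,0,0,0,0,0,0,0,0,0,0,0,0,0,0,0,0,0,0,0,0,0,0], "gripper": 0.5, "force": 40}}

```text
time_s: 5.2
eef_pos: [0.4319, 0.0192, 0.0249]
tcp_rot: [[0.135, 0.991, 0.0], [0.991, -0.135, 0.0], [0.0, 0.0, -1.0]]
ft_force: [-1.2, -0.4, 6.2]
width: 0.0576
grasp_force: 40.0
```

Request:
{"api": "play_rows", "payload": {"moves": [0,0,-1,0,0,0,0,0,-2,0,0,0,0,0,-3,0,0,0,0,0,-3,0,0,0,0,0,-3,0,0,0,0,0,-3,0,0,0,0,0,0,0,0,0]}}

```text
time_s: 6.08
eef_pos: [0.4328, 0.0192, 0.1763]
tcp_rot: [[0.135, 0.991, 0.004], [0.991, -0.135, 0.0], [0.001, 0.004, -1.0]]
ft_force: [0.4, -0.4, -4.5]
width: 0.0577
grasp_force: 40.0
```

Request:
{"api": "play_rows", "payload": {"moves": [-3.5,1,0,0,0,0,-4,1.1,0,0,0,0,-4,1.1,0,0,0,0,-4,1.1,0,0,0,0,-4,1.1,0,0,0,0,-4,1.1,0,0,0,0,-4,1.1,0,0,0,0,-4,1.1,0,0,0,0]}}

```text
time_s: 7.08
eef_pos: [0.4744, -0.3055, 0.1725]
tcp_rot: [[0.135, 0.991, -0.002], [0.991, -0.135, 0.002], [0.001, -0.003, -1.0]]
ft_force: [0.8, 0.5, -4.8]
width: 0.0577
grasp_force: 40.0
```

Request:
{"api": "play_rows", "payload": {"moves": [-4,1.1,0,0,0,0,-4,1.1,0,0,0,0,-2,0.75,0,0,0,0,0,0,0,0,0,-7,0,0,0,0,0,-7,0,0,0,0,0,-7,0,0,0,0,0,-7]}}

```text
time_s: 7.95
eef_pos: [0.49, -0.407, 0.172]
tcp_rot: [[-0.35, 0.937, -0.003], [0.937, 0.35, 0.002], [0.003, -0.002, -1.0]]
ft_force: [0.8, 0.1, -4.5]
width: 0.0578
grasp_force: 40.0
```

Request:
{"api": "play_rows", "payload": {"moves": [0,0,0,0,0,-7,0,0,0,0,0,-7,0,0,0,0,0,-7,0,0,0,0,0,-1.4,0,0,0,0,0,0,0,0,0,0,0,0]}}

```text
time_s: 8.7
eef_pos: [0.4909, -0.4077, 0.1741]
tcp_rot: [[-0.676, 0.737, -0.0], [0.737, 0.676, 0.0], [0.001, -0.0, -1.0]]
ft_force: [0.4, 0.6, -3.7]
width: 0.0577
grasp_force: 40.0
```

```bash
python3 - <<'E'
from h import *
s=readout.state();print(s["time_s"],s["eef_pos"].round(4),s["tcp_rot"].round(4).tolist(),s["ft_force"].round(1),s["torque"].round(2),s["width"])
f=optics.grab_frame("wrist");np.save("w2pose.npy",f["pose"]);np.save("w2K.npy",f["K"])
v=[.5069,-.4259,-.8267];c,q=np.cos(v[2]),np.sin(v[2])
L=[(-.12,.037,.012),(.05,.037,.012),(-.12,-.037,.012),(.05,-.037,.012),(-.135,.065,.012),(-.135,-.065,.012),(.165,-.065,.012),(.165,.065,.012)]
print([projw(f,[v[0]+c*a-q*b,v[1]+q*a+c*b,z]).round().tolist() for a,b,z in L])
im=f["frame"];cv2.imwrite("pics/w2raw.png",im)
cv2.imwrite("pics/w2.png",cv2.resize(im,(800,600),interpolation=cv2.INTER_CUBIC))
E
```

```text
8.7 [ 0.4909 -0.4077  0.1741] [[-0.6761, 0.7368, -0.0004], [0.7368, 0.6761, 0.0004], [0.0006, -0.0, -1.0]] [ 0.4  0.6 -3.7] [ 0.03 -0.12 -0.01] 0.05766624709276186
[[318.0, 106.0], [314.0, 270.0], [240.0, 106.0], [245.0, 270.0], [347.0, 92.0], [211.0, 92.0], [228.0, 350.0], [331.0, 350.0]]
```

View pics/w2.png

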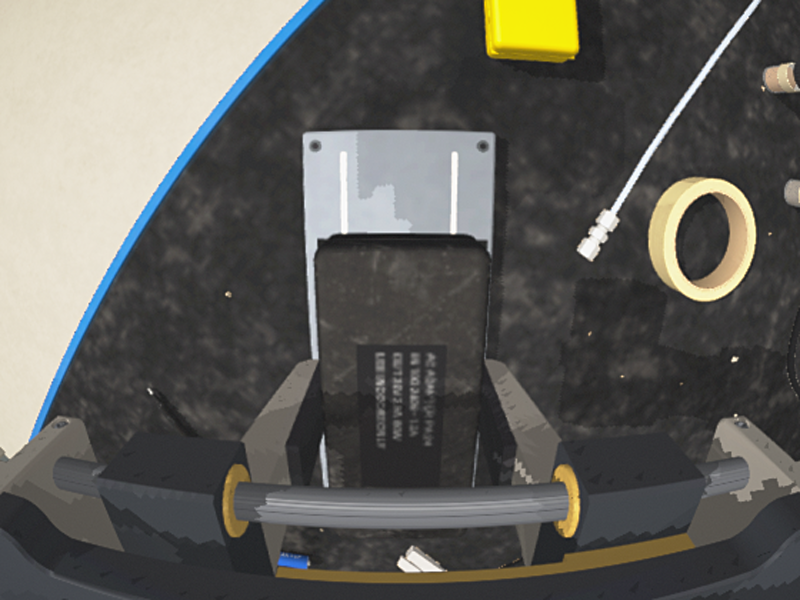

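The wrist picture shows the bed corners (303,132) and (495,132) and the line ends (343,152) and (455,152). All match the predicted pose within 1 px, and the brick is over the lane. I'll lower it.

Request:
{"api": "play_rows", "payload": {"moves": [0,0,3,0,0,0,0,0,4,0,0,0,0,0,3,0,0,0,0,0,2,0,0,0,0,0,1,0,0,0,0,0,0.4,0,0,0,0,0,0,0,0,0,0,0,0,0,0,0]}}

```text
time_s: 9.75
eef_pos: [0.4915, -0.4082, 0.0415]
tcp_rot: [[-0.677, 0.736, 0.001], [0.736, 0.677, -0.001], [-0.001, 0.0, -1.0]]
ft_force: [-0.3, -0.5, -4.1]
width: 0.0576
grasp_force: 40.0
```

Request:
{"api": "play_rows", "payload": {"moves": [0,0,0.1,0,0,0,0,0,0.1,0,0,0,0,0,0.1,0,0,0,0,0,0,0,0,0,0,0,0,0,0,0]}}

```text
time_s: 10.38
eef_pos: [0.491, -0.4078, 0.0375]
tcp_rot: [[-0.677, 0.736, -0.0], [0.736, 0.677, 0.0], [0.0, 0.0, -1.0]]
ft_force: [-0.1, -1.2, -4.6]
width: 0.0578
grasp_force: 40.0
```

Request:
{"api": "play_rows", "payload": {"moves": [0,0,0.1,0,0,0,0,0,0,0,0,0,0,0,0,0,0,0]}}

```text
time_s: 10.75
eef_pos: [0.4911, -0.4079, 0.037]
tcp_rot: [[-0.677, 0.736, 0.0], [0.736, 0.677, -0.0], [-0.0, 0.0, -1.0]]
ft_force: [-2.5, 1.3, 2.6]
width: 0.0576
grasp_force: 40.0
```

Request:
{"api": "play_rows", "payload": {"moves": [-0.5,0,0,0,0,0,-1,0,0,0,0,0,-1,0,0,0,0,0,-0.8,0,0,0,0,0,-0.4,0,0,0,0,0,0,0,0,0,0,0,0,0,0,0,0,0]}}

```text
time_s: 11.62
eef_pos: [0.5159, -0.4347, 0.0369]
tcp_rot: [[-0.677, 0.736, -0.001], [0.736, 0.677, 0.001], [0.001, 0.0, -1.0]]
ft_force: [-2.3, 2.7, 5.4]
width: 0.0575
grasp_force: 40.0
```

```bash
cat > look.py <<'E'
from h import *
import sys
n=sys.argv[1]
s=readout.state();d=s["eef_pos"][:2]-[.5069,-.4259];u=np.array([.677,-.736])
print(s["time_s"],"lane x,y",d@u,d@[.736,.677],"push",s["ft_force"][:2]@u,s["ft_force"].round(1),s["torque"].round(2),s["eef_pos"][2])
f=optics.grab_frame("side");g=optics.grab_frame("top")
a=cv2.resize(f["frame"][235:405,150:300],(400,453),interpolation=cv2.INTER_CUBIC)
b=cv2.resize(g["frame"][150:280,345:475],(400,400),interpolation=cv2.INTER_CUBIC)
c=np.zeros((453,800,3),np.uint8);c[:,:400]=a;c[:400,400:]=b
cv2.imwrite(f"pics/{n}.png",c)
E
python3 look.py p1
```

```text
11.625 lane x,y 0.012557138081718624 0.000668114241034831 push -3.5521551803818108 [-2.3  2.7  5.4] [ 0.55  0.32 -0.04] 0.036941483393741356
```

View pics/p1.png

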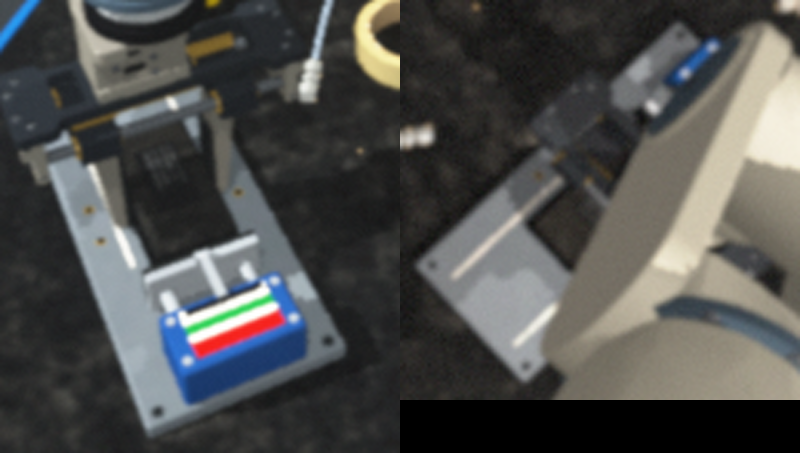

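The side view (left) shows the brick just short of the pad and the pointer at its rest end (228,298), above the green. I'll press in 2 mm steps and watch the push.

Request:
{"api": "play_rows", "payload": {"moves": [-0.2,0,0,0,0,0,-0.2,0,0,0,0,0,-0.2,0,0,0,0,0,-0.2,0,0,0,0,0,-0.2,0,0,0,0,0,-0.2,0,0,0,0,0,0,0,0,0,0,0,0,0,0,0,0,0]}}

```text
time_s: 12.72
eef_pos: [0.5217, -0.4412, 0.0369]
tcp_rot: [[-0.677, 0.736, -0.005], [0.736, 0.677, 0.005], [0.007, -0.001, -1.0]]
ft_force: [-11.7, 12.1, 15.9]
width: 0.0577
grasp_force: 40.0
```

```bash
python3 look.py p2
```

```text
12.725 lane x,y 0.021250660306753308 0.0005157219903761182 push -16.82668585834275 [-11.7  12.1  15.9] [1.86 1.55 0.05] 0.03689257127953813
```

View pics/p2.png

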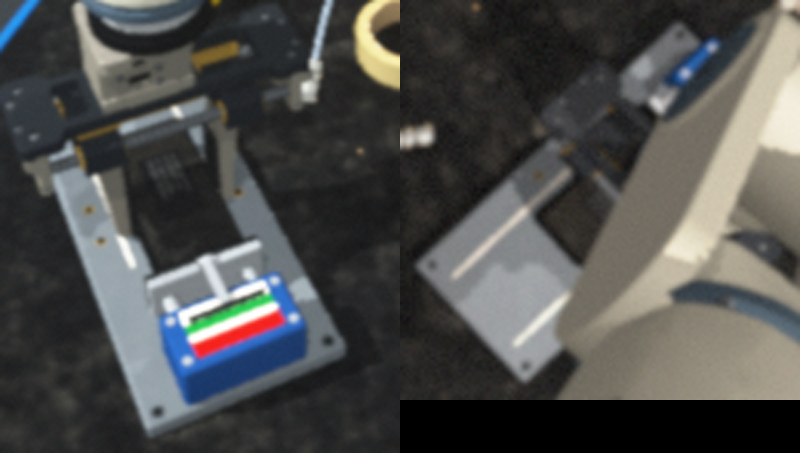

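The pointer bar has moved to (228,306), just short of the green. The brick is slightly nose-down at 0.4°, with extra bed load. I'll level and unload a little, then advance.

Request:
{"api": "play_rows", "payload": {"moves": [0,0,-0.05,0,-0.4,0,0,0,0,0,0,0,-0.2,0,0,0,0,0,-0.2,0,0,0,0,0,0,0,0,0,0,0,0,0,0,0,0,0]}}

```text
time_s: 13.58
eef_pos: [0.5236, -0.4433, 0.0369]
tcp_rot: [[-0.677, 0.736, -0.002], [0.736, 0.677, 0.002], [0.003, -0.001, -1.0]]
ft_force: [-12.5, 14.2, 14.8]
width: 0.0576
grasp_force: 40.0
```

```bash
python3 look.py p3
```

```text
13.575 lane x,y 0.02409076154831355 0.0005171397869659419 push -18.907659437287215 [-12.5  14.2  14.8] [2.5  1.97 0.08] 0.03691654321627593
```

View pics/p3.png

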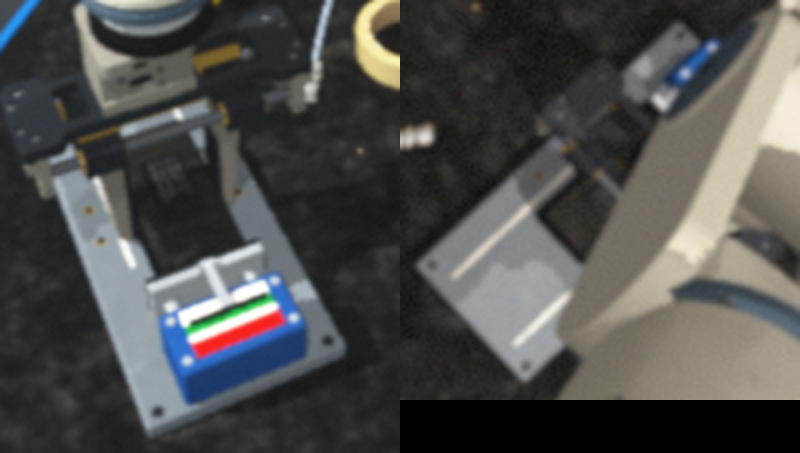

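The pointer bar is now at the leading edge of the green, near (228,309). That makes the travel about 6 mm, and I want about 10.

Request:
{"api": "play_rows", "payload": {"moves": [0,0,-0.07,0,-0.2,0,0,0,0,0,0,0,-0.15,0,0,0,0,0,-0.15,0,0,0,0,0,-0.15,0,0,0,0,0,0,0,0,0,0,0,0,0,0,0,0,0,0,0,0,0,0,0]}}

```text
time_s: 14.68
eef_pos: [0.5259, -0.4459, 0.0369]
tcp_rot: [[-0.677, 0.736, -0.002], [0.736, 0.677, 0.001], [0.002, -0.001, -1.0]]
ft_force: [-13.2, 14.4, 12.2]
width: 0.0574
grasp_force: 40.0
```

```bash
cat >> look.py <<'E'
c=cv2.resize(f["frame"][315:375,195:275],(800,600),interpolation=cv2.INTER_CUBIC)
cv2.imwrite(f"pics/{n}z.png",c)
E
python3 look.py p4
```

```text
14.675 lane x,y 0.02758439090145045 0.0004654462644008428 push -19.501780175636043 [-13.2  14.4  12.2] [2.77 2.06 0.1 ] 0.036928535056480145
```

View pics/p4z.png

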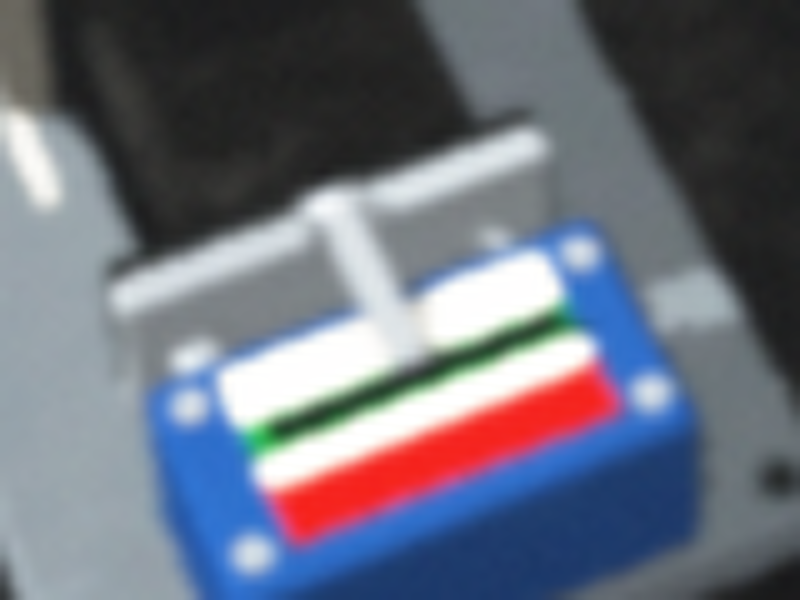

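The pointer bar, about (415,375), stands in the middle of the green, well clear of the red, with the brick flat against the pad. I'll check that it holds steady.

Request:
{"api": "play_rows", "payload": {"moves": [0,0,0,0,0,0,0,0,0,0,0,0,0,0,0,0,0,0,0,0,0,0,0,0,0,0,0,0,0,0,0,0,0,0,0,0,0,0,0,0,0,0,0,0,0,0,0,0]}}

```text
time_s: 15.78
eef_pos: [0.5259, -0.4459, 0.0369]
tcp_rot: [[-0.677, 0.736, -0.002], [0.736, 0.677, 0.001], [0.002, -0.001, -1.0]]
ft_force: [-13.0, 14.9, 13.2]
width: 0.0577
grasp_force: 40.0
```

```bash
python3 look.py p5; python3 - <<'E'
import cv2
a,b=[cv2.imread(f"pics/{n}z.png").astype(int) for n in("p4","p5")]
print("pic diff",abs(a-b).mean())
E
```

```text
15.775 lane x,y 0.027573401267563507 0.0004818371203649703 push -19.743843689879128 [-13.   14.9  13.2] [2.79 2.04 0.13] 0.036912240434220804
pic diff 0.8274777777777778
```

Nothing has moved, so I'm handing it in.

```bash
python3 -c "
from workcell import workorder
print(workorder.sign_off())"
```

```text
the job is handed in; nothing more can be done
None
```

I handed the job in at about 16 s: the black brick lies flat in the lane, within about 1 mm of its centre line, pressed square to the pad with the pointer mid-green and never near the red, and the gripper still holds it; nothing else on the bench was touched, and no verdict came back.

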